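# Lamp in, sample paddle held in the colorimeter slot

## Robot

A 6-joint arm with a two-finger parallel gripper is mounted at the origin on the work surface. World frame = base frame: x ahead of the robot, y to its left, z up, the work surface at z = 0. Lengths are in m, angles in degrees, forces in N, time in s.
With the tool pointing down it reaches from about 0.375 to 0.9 m from the base axis. Payload 3.1 kg.
Tool frame: the origin (TCP) lies midway between the tips of the shut fingers; the grasp point (between the pads) lies 19 mm behind it; z points along the fingers, y is the line along which they close (so a half turn about z gives the same grasp; the last joint's range is limited). The gripper opens to 87 mm and grips with 3 to 60 N. Pads are 19 mm wide; open, the fingers measure 117 mm over their backs; the gripper's body (75 mm by 190 mm) begins 51 mm behind the grasp point.
Start: joints at [-79.498, 30.224, 82.088, -0, 67.689, -10.227], TCP at [0.221, -0.585, 0.223] pointing down, gripper open.
Joint ranges: [-176.69, 176.69], [-43.24, 126.21], [12.49, 139.97], [-82, 262], [0, 151.66], [-163.58, 163.58]. Speed limits (degrees/s): [159.86, 159.86, 180, 180, 180, 180].

## Interface

Orientations are given as a 3x3 rotation matrix whose columns are the frame's x, y, z axes.
In Python, from rig import bot, sensors, capture gives the robot as it stands (bot), with the cameras as plain functions and the readings (sensors).
- The arm moves only by the tool shift_gripper, called as name(argument=value, ...) on one line, values as JSON. Schema: {"type":"object","properties":{"offsets":{"type":"object","properties":{"steps":{"type":"array","items":{"type":"array","items":{"type":"number"},"minItems":7,"maxItems":7},"minItems":1,"maxItems":20}},"additionalProperties":false,"required":["steps"]},"only":{"type":"string"},"quiet":{"type":"boolean"},"lines":{"type":"string"}},"required":["offsets"],"additionalProperties":false}. offsets is an object whose key "steps" holds a list of rows, 1 to 20 of them, each of 7 numbers: dx, dy, dz in m, then a rotation vector rx, ry, rz in degrees, then the opening from 0.0 (shut) to 1.0 (fully open); each row is the pose to reach, as a shift and turn from the pose commanded when the call began, along the tool's axes at that moment; what a row does not reach only later rows make up. A row lasts 1/10 s, in which the tool goes at most 0.05 m and 8.59 degrees, less where a joint would pass 70% of its speed; a pose out of reach is approached as far as the arm can. The fingers move at their own pace and stop on an object; the grip force is fixed at half the most. Time passes only in rows, so rows that do not move let the fingers close. The tool returns the time, the measured TCP pose, the force, the opening and the grip force at its end. only (a regular expression) keeps the lines of the reply that match it, lines (a string "A,B") keeps lines A to B, and quiet returns only ok. Input that does not fit is refused with a message, and nothing moves.
- sensors.read_state(): the state, without advancing time (a new reading comes with each control period).
- capture(name): name is "side" or "top"; returns a dict with "color" (400x640x3 uint8, red, green, blue), "K" (3x3 intrinsics, pixels), "view" (4x4, takes a point from world to camera coordinates). Camera axes: x right, y up, looking along -z (the intrinsics and any distortion apply to the point x, -y, -z); pixel columns grow to the right and rows downward; lengths in m; the calibration is good to about 2 mm. A picture is of the moment at which its call begins. There is no depth.
- bot.hand_in(): hands the job in; it is judged then, once.
The state is a dict: "time_s": time; "joint_positions": joint angles; "qvel": joint speeds; "tau": joint torques, N m; "position": TCP position; "tcp_rot": TCP orientation; "force": force on the tool from outside, world axes, zero at the start; "moment": the same for the moment, N m; "opening": opening from 0.0 (shut) to 1.0 (fully open); "grasp_force": force on a finger pad.
Only numpy, scipy, OpenCV 4.12 (cv2) and the standard library are available. Lean on these libraries where they do the work, as an engineer would, in place of code of your own. Each camera call takes 0.05 s, during which the arm holds its last target. There are 200 camera calls.

## Task

Get the bench colorimeter ready and hold a sample in it for the reading: first plug the loose lamp plug fully home into its rectangular socket on top of the instrument and let go of it, then take the sample paddle by its handle out of its rack and lower its blade through the narrow slot on top of the instrument, until about two thirds of the blade is inside. Finish while still holding the paddle there, upright and still, with its handle clear above the instrument and without forcing it against the slot. Leave the dispenser bottle, the jar and the slide box where they stand.

Things in the scene. Friction and masses are not known exactly. Their poses are not given: they have to be found in the camera images.
- colorimeter: White box-shaped instrument, fixed, 150 (x) x 200 (y) x 110 (z) mm; origin at the centre of its underside, z up. Its flat top is a 24 mm thick deck, hollow below to a floor 104 mm under the top. The deck has two plain rectangular through holes edged with thin dark trim: the narrow measuring slot (-y side) and the wider lamp socket (+y side). Display and keys on its -x face, louvres on +x.
- slot_mouth (a point): Centre of the measuring slot at the level of the deck's top; axes as the colorimeter. The slot is 7 mm (x) x 42 mm (y), through the 24 mm deck, 52 mm to -y of the colorimeter's middle.
- socket_mouth (a point): Centre of the lamp socket at the level of the deck's top; axes as the colorimeter. The socket is 22 mm (x) x 32 mm (y), through the 24 mm deck, 52 mm to +y of the colorimeter's middle.
- lamp_plug: Lamp plug, loose, about 0.1 kg, upright on the bench: a metal foot 20 (x) x 30 (y) x 22 (z) mm under a wider grey block head 28 (x) x 42 (y) x 40 (z) mm, z = 22 to 62 mm, ribbed on top; the foot's lowest 6 mm taper to 16 x 26 mm. Origin at the centre of the foot's underside, z up. Fully home, the head's shoulder sits on the deck. It fits either way round (half turn).
- lamp_head (a point): Middle of the lamp plug's head, on its axis 48 mm above the foot's underside: a good height to pinch it across its 28 mm (x) sides.
- paddle: Sample paddle, loose, about 0.08 kg, standing blade down in the rack: flat white blade 5 (x) x 40 (y) x 75 (z) mm with a paper sample on it, its lowest 6 mm tapered to 2 x 36 mm, and above it a grey handle 14 (x) x 34 (y) x 40 (z) mm, from z = 75 to 115 mm. Origin at the centre of the blade's lower end, z up along the paddle. Either way round fits the slot (half turn).
- paddle_handle (a point): Middle of the paddle's handle, 97 mm above the blade's lower end: grip here across the 14 mm (x) sides.
- rack: Grey block, fixed to the bench, 64 (x) x 80 (y) x 45 (z) mm, with a slot 8 mm (x) x 43 mm (y), 35 mm deep, in the middle of its top; the paddle stands in it with 35 mm of its blade inside and may lean a few degrees. Origin at the centre of its underside.
- dispenser: Bystander: white squeeze bottle with a pointed nozzle, 56 mm across, 190 mm tall; origin at the centre of its underside. Leave alone.
- jar: Bystander: small glass jar with a steel cap, 54 mm across, 65 mm tall; origin at the centre of its underside. Leave alone.
- slide_box: Bystander: flat grey slide box with a paper label on its lid, 55 x 85 x 32 mm; origin at the centre of its underside. Leave alone.

How it is judged:
By the outcome, as a careful person would: the job done as asked, in the order asked, and still so for the second after the job is handed in, while the arm keeps its last pose, push and grip.
It also fails if it takes over 72 s, if anything falls off the work surface, if the arm or the gripper's body presses on something with over 40 N, if the wrist force passes 120 N, or if a joint passes its speed limit or range.

## Working session

There is one attempt and no reset: what is moved stays moved. The work goes in short steps, Python scripts to look and compute and a tool call to move; the robot and the scene stay as the last step left them, time stands still between calls to the robot, and variables do not carry over. Pictures are saved under pics/ and viewed, at most 10 in all, crops included, and the job is handed in when it is done.

```bash
ls; mkdir -p pics; python3 - <<'E'
from rig import bot, sensors, capture
import cv2,numpy as np,pickle
for n in("side","top"):
    c=capture(n); cv2.imwrite(f"pics/{n}0.png",cv2.cvtColor(c["color"],cv2.COLOR_RGB2BGR))
    print(n,c["K"].tolist(),np.round(c["view"],4).tolist(),c.keys())
    pickle.dump(c,open(f"{n}0.pkl","wb"))
s=sensors.read_state(); print(s)
E
```

```text
pics
rig.py
side [[430.3091195062981, 0.0, 310.9818366948878], [0.0, 430.3091195062981, 207.55402006326224], [0.0, 0.0, 1.0]] [[0.9637, -0.267, -0.0022, -0.5356], [0.175, 0.6254, 0.7604, -0.2468], [-0.2016, -0.7332, 0.6494, -0.9769], [0.0, 0.0, 0.0, 1.0]] dict_keys(['color', 'K', 'view'])
top [[373.2963010810655, 0.0, 321.4289390460627], [0.0, 373.2963010810655, 201.758088316229], [0.0, 0.0, 1.0]] [[0.0213, -0.9998, 0.0034, 0.0746], [0.9848, 0.0216, 0.1725, -0.5942], [-0.1726, -0.0003, 0.985, -0.96], [0.0, 0.0, 0.0, 1.0]] dict_keys(['color', 'K', 'view'])
{'time_s': 0.1, 'joint_positions': array([-7.94982443e+01,  3.02737485e+01,  8.21476511e+01,  2.07621429e-03,
        6.76891429e+01, -1.02278774e+01]), 'qvel': array([-0.01713623, -0.14614023, -0.10933866,  0.03799153, -0.10691194,
        0.01225727]), 'tau': array([-1.01746919e-04, -4.40985739e+01, -1.77151412e+01,  6.35704421e-02,
        5.34222624e-02, -4.08053427e-05]), 'position': array([ 0.22113652, -0.58388452,  0.22167605]), 'tcp_rot': array([[ 9.35266031e-01,  3.53945405e-01, -3.18688097e-04],
       [ 3.53945349e-01, -9.35264170e-01,  1.90312248e-03],
       [ 3.75543900e-04, -1.89272398e-03, -9.99998138e-01]]), 'force': array([0.45455784, 0.06811176, 0.16031553]), 'moment': array([ 0.02004698, -0.02898849, -0.02234014]), 'grasp_force': 0.0, 'opening': 0.9971385615464193}
```

View pics/side0.png

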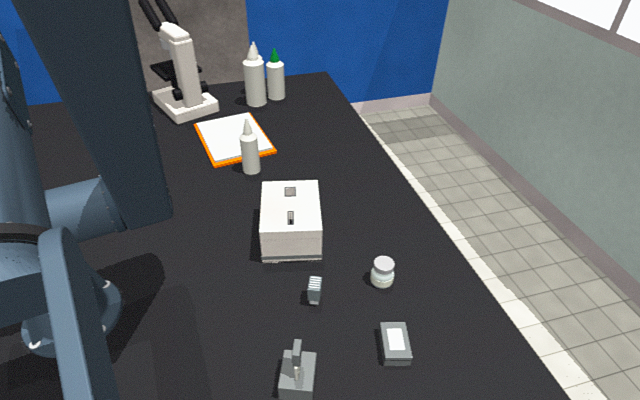

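View pics/top0.png

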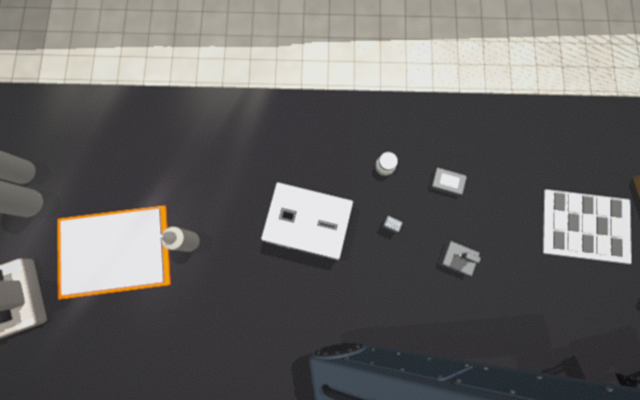

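The side view shows the colorimeter at (290,220), the plug at (315,290) and the rack with the paddle at (297,375). In the top view they are at (307,222), (393,225) and (461,258). Next I'll enlarge both views.

```bash
python3 - <<'E'
import cv2
def crop(n,x0,y0,x1,y1,s,out,g=10):
    im=cv2.imread(f"pics/{n}.png")[y0:y1,x0:x1]
    im=cv2.resize(im,None,fx=s,fy=s,interpolation=cv2.INTER_CUBIC)
    for x in range(x0,x1,g):
        cv2.line(im,((x-x0)*s,0),((x-x0)*s,5 if x%50 else 14),(0,255,255),1)
        if x%50==0: cv2.putText(im,str(x),((x-x0)*s,26),0,.4,(0,255,255))
    for y in range(y0,y1,g):
        cv2.line(im,(0,(y-y0)*s),(5 if y%50 else 14,(y-y0)*s),(0,255,255),1)
        if y%50==0: cv2.putText(im,str(y),(16,(y-y0)*s+4),0,.4,(0,255,255))
    cv2.imwrite(f"pics/{out}.png",im)
crop("top0",255,175,365,265,6,"tA")
crop("top0",375,205,485,285,7,"tB")
crop("side0",250,170,330,270,6,"sA")
crop("side0",270,270,330,400,4,"sB")
E
```

```text
(no output)
```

View pics/tA.png

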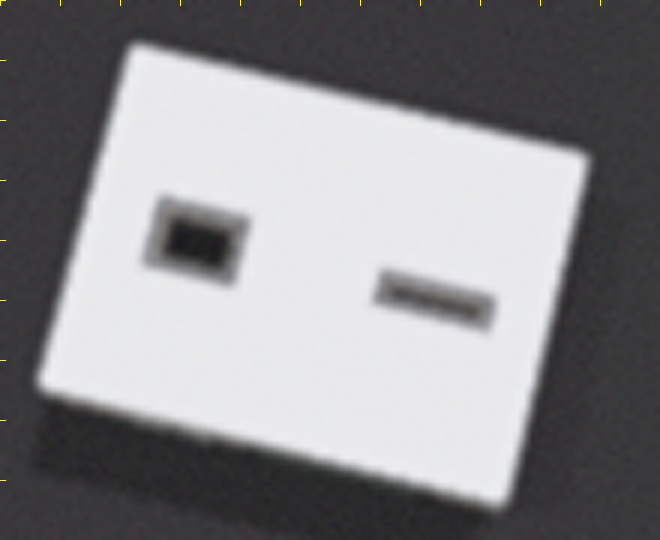

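View pics/tB.png

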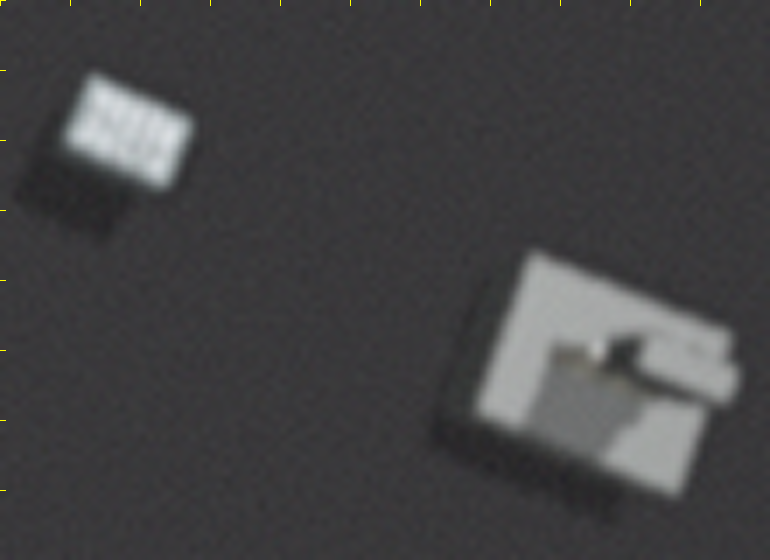

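View pics/sA.png

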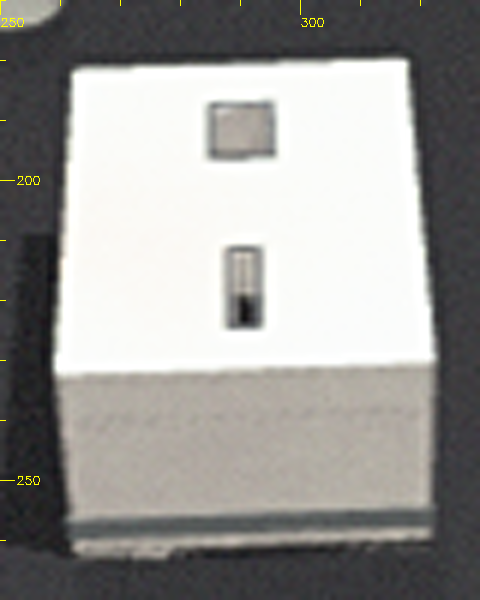

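View pics/sB.png

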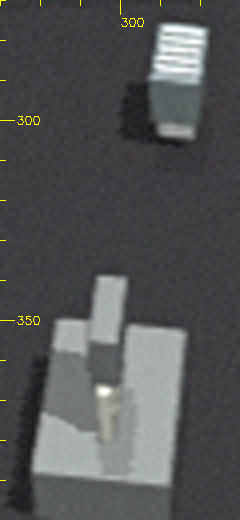

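Corners read, as crop pixels:
- **Colorimeter top face:** tA (131,42), (590,154), (507,508), (37,388), and the matching corners in sA.
- **Plug top:** tB (92,73), (194,122), (168,190), (64,138).
- **Rack top:** tB (532,250), (735,330), (682,497), (476,412).
- **Paddle handle top:** tB (640,335), (742,372), (728,408), (630,378).

Next I'll fit poses to them.

```bash
cat > geo.py <<'E'
import numpy as np,pickle
from scipy.optimize import least_squares
from scipy.spatial.transform import Rotation as R
C={n:pickle.load(open(f"{n}0.pkl","rb")) for n in("top","side")}
def proj(n,P):
    P=np.atleast_2d(P); q=P@C[n]["view"][:3,:3].T+C[n]["view"][:3,3]
    K=C[n]["K"]; return np.c_[K[0,0]*q[:,0]/-q[:,2]+K[0,2],K[1,1]*-q[:,1]/-q[:,2]+K[1,2]]
def un(p,crop): x0,y0,s=crop; return (np.array(p,float)+.5)/s-.5+[x0,y0]
def rect(a,b,z,cx=0,cy=0): # ++,+-,--,-+
    return np.array([[cx+a/2*i,cy+b/2*j,z] for i,j in((1,1),(1,-1),(-1,-1),(-1,1))])/1000
def fit(obs,x0,lean=False,z0=0):
    """obs: list (cam, Pobj Nx3, pix Nx2); state x,y,yaw[,rx,ry]"""
    def pose(v):
        r=R.from_euler('z',v[2],degrees=True)
        if lean: r=r*R.from_euler('xy',v[3:5],degrees=True)
        return r
    def f(v): return np.concatenate([(proj(c,pose(v).apply(P)+[v[0],v[1],z0])-p).ravel() for c,P,p in obs])
    s=least_squares(f,x0,x_scale=[.01,.01,1]+([1,1] if lean else []),loss='soft_l1'); return s.x,f(s.x)
E
cat > m1.py <<'E'
from geo import *
tA,tB,sA,sB=(255,175,6),(375,205,7),(250,170,6),(270,270,4)
D={"col":[("top",rect(150,200,110),un([(131,42),(590,154),(507,508),(37,388)],tA)),
 ("side",rect(150,200,110),un([(407,60),(435,358),(55,376),(72,70)],sA)),
 ("top",np.array([[0,-.052,.11],[0,.052,.11]]),un([(435.5,300),(197,240.5)],tA)),
 ("side",np.array([[0,-.052,.11],[0,.052,.11]]),un([(244,287),(241.5,130)],sA))],
"plug":[("top",rect(28,42,62),un([(92,73),(194,122),(168,190),(64,138)],tB)),
 ("side",rect(28,42,62),un([(208,28),(201,84),(150,77),(160,23)],sB))],
"rack":[("top",rect(64,80,45),un([(532,250),(735,330),(682,497),(476,412)],tB)),
 ("side",rect(64,80,45),un([(186,328),(170,487),(33,473),(55,318)],sB))]}
for n in("top","side"): print(n,"cam",np.round(-C[n]["view"][:3,:3].T@C[n]["view"][:3,3],3))
for k,o in D.items():
    for sel in(("top",),("side",),("top","side")):
        v,r=fit([q for q in o if q[0] in sel],[.5,-.2,-14]); print(k,sel,np.round(v*[1000,1000,1],1),"px",np.round(np.abs(r).max(),2),np.round(np.sqrt((r**2).mean()),2))
pd=[("top",rect(14,34,115),un([(640,335),(742,372),(728,408),(630,378)],tB)),
 ("side",rect(14,34,115),un([(127,279),(122,343),(90,337),(97,276)],sB))]
v,r=fit(pd,[.45,-.4,-20,0,0],True,.010); print("paddle",np.round(v*[1000,1000,1,1,1],1),np.round(r,1))
v,r=fit(pd,[.45,-.4,-20],z0=.010); print("paddle nolean",np.round(v*[1000,1000,1],1),np.round(r,1))
E
python3 m1.py
```

```text
top cam [0.418 0.087 1.048]
side cam [ 0.362 -0.705  0.821]
col ('top',) [535.5 122.4 -12.7] px 0.88 0.42
col ('side',) [535.  126.2 -12.6] px 0.66 0.32
col ('top', 'side') [535.1 123.5 -12.7] px 1.12 0.57
plug ('top',) [ 536.9 -104.   -24.5] px 0.38 0.23
plug ('side',) [ 536.1 -101.8  -22.9] px 0.59 0.29
plug ('top', 'side') [ 536.3 -103.   -23.6] px 0.89 0.42
rack ('top',) [ 450.8 -287.5  -20.8] px 0.82 0.45
rack ('side',) [ 449.9 -284.6  -20.8] px 0.5 0.33
rack ('top', 'side') [ 450.1 -285.6  -20.9] px 1.07 0.59
paddle [ 441.2 -293.6  -19.2   -5.4    2.7] [ 0.2 -0.3 -0.6 -0.8 -0.1 -0.5  0.1 -1.1 -0.3  0.1 -0.5 -0.1 -0.4  0.7
 -0.4  0.2]
paddle nolean [ 449.8 -285.4  -18.8] [ 0.6 -0.3 -0.6 -0.8 -0.2 -0.5  0.4 -1.  -0.3 -0.6 -0.5  0.2 -0.4  1.3
 -0.4 -0.3]
```

```bash
cat > go.py <<'E'
import sys,numpy as np
from rig import bot, sensors, capture
from scipy.spatial.transform import Rotation as R
def to(x,y,z,ang):
    """shift + turn in tool axes to bring the measured TCP to x,y,z, vertical, tool y at angle ang (mod 180)"""
    s=sensors.read_state(); T=s["tcp_rot"]; a=np.deg2rad(ang); c,d=np.cos(a),np.sin(a)
    yy=np.array([c,d,0]); 
    if yy@T[:,1]<0: yy=-yy
    zz=np.array([0,0,-1.]); G=np.c_[np.cross(yy,zz),yy,zz]
    print("shift mm",np.round(T.T@(np.array([x,y,z])-s["position"])*1000,1),"rot",np.round(R.from_matrix(T.T@G).as_rotvec(degrees=True),2),"q",np.round(s["joint_positions"],0),"tcp",np.round(s["position"]*1000,1))
if __name__=="__main__": to(*map(float,sys.argv[1:]))
E
python3 go.py .5365 -.103 .13 -23.8
```

```text
shift mm [ 465.1 -338.    92.5] rot [ -0.09  -0.06 -45.47] q [-79.  30.  82.   0.  68. -10.] tcp [ 221.1 -583.9  221.7]
```

shift_gripper(offsets={"steps": [[0.03,-0.02,0,0,0,-3,1],[0.06,-0.045,0,0,0,-6,1],[0.095,-0.07,0,0,0,-10,1],[0.13,-0.095,0,0,0,-14,1],[0.165,-0.12,0,0,0,-18,1],[0.2,-0.145,0,0,0,-22,1],[0.235,-0.17,0,0,0,-26,1],[0.27,-0.195,0,0,0,-30,1],[0.305,-0.22,0,0,0,-34,1],[0.34,-0.245,0,0,0,-38,1],[0.375,-0.27,0.01,0,0,-42,1],[0.405,-0.295,0.03,0,0,-45.5,1],[0.435,-0.315,0.05,0,0,-45.5,1],[0.455,-0.33,0.07,0,0,-45.5,1],[0.465,-0.338,0.085,0,0,-45.5,1],[0.465,-0.338,0.0925,0,0,-45.5,1],[0.465,-0.338,0.0925,0,0,-45.5,1],[0.465,-0.338,0.0925,0,0,-45.5,1]]})

```text
time_s: 1.9
position: [0.5363, -0.1051, 0.1304]
tcp_rot: [[0.404, 0.915, 0.0], [0.915, -0.404, -0.0], [-0.0, 0.0, -1.0]]
force: [0.5, 0.3, 0.2]
opening: 1.001
grasp_force: 0.0
```

```bash
python3 go.py .5365 -.103 .029 -23.8
```

```text
shift mm [  2.   -0.7 101.4] rot [ 0.02  0.02 -0.05] q [-23.  32.  98.  -0.  50.   1.] tcp [ 536.3 -105.1  130.4]
```

shift_gripper(offsets={"steps": [[0.002,0,0.02,0,0,0,1],[0.002,0,0.045,0,0,0,1],[0.002,0,0.07,0,0,0,1],[0.002,0,0.09,0,0,0,1],[0.002,0,0.1,0,0,0,1],[0.002,0,0.1015,0,0,0,1],[0.002,0,0.1015,0,0,0,1],[0.002,0,0.1015,0,0,0,0],[0.002,0,0.1015,0,0,0,0],[0.002,0,0.1015,0,0,0,0],[0.002,0,0.1015,0,0,0,0],[0.002,0,0.1015,0,0,0,0],[0.002,0,0.1015,0,0,0,0],[0.002,0,0.1015,0,0,0,0],[0.002,0,0.1015,0,0,0,0],[0.002,0,0.1015,0,0,0,0]]})

```text
time_s: 3.5
position: [0.5373, -0.102, 0.0285]
tcp_rot: [[0.403, 0.915, -0.0], [0.915, -0.403, 0.0], [-0.0, -0.0, -1.0]]
force: [-0.4, -0.7, -0.1]
opening: 0.319
grasp_force: 30.0
```

```bash
python3 go.py .5365 -.103 .029 -23.8
```

```text
shift mm [-1.3 -0.3 -0.5] rot [-0.    0.    0.03] q [-22.  41. 101.  -0.  37.   1.] tcp [ 537.3 -102.    28.5]
```

```bash
python3 go.py .5465 .1745 .170 -12.7
```

```text
shift mm [ 256.7 -103.1 -141.5] rot [ -0.     0.   -11.07] q [-22.  41. 101.  -0.  37.   1.] tcp [ 537.3 -102.    28.5]
```

shift_gripper(offsets={"steps": [[0,0,-0.01,0,0,0,0],[0,0,-0.03,0,0,0,0],[0,0,-0.06,0,0,0,0],[0,0,-0.09,0,0,0,0],[0,0,-0.12,0,0,0,0],[0,0,-0.14,0,0,0,0],[0,0,-0.142,0,0,0,0],[0,0,-0.142,0,0,0,0]]})

```text
time_s: 4.3
position: [0.5372, -0.1019, 0.171]
tcp_rot: [[0.403, 0.915, 0.001], [0.915, -0.403, -0.0], [0.0, 0.001, -1.0]]
force: [0.3, -0.9, -1.9]
opening: 0.317
grasp_force: 30.0
```

```bash
python3 go.py .5465 .1745 .170 -12.7
```

```text
shift mm [ 256.7 -102.9    0.9] rot [  0.06   0.   -11.07] q [-22.  28.  96.  -0.  55.   1.] tcp [ 537.2 -101.9  171. ]
```

shift_gripper(offsets={"steps": [[0.015,-0.006,0,0,0,-1,0],[0.04,-0.016,0,0,0,-2,0],[0.065,-0.026,0,0,0,-3,0],[0.09,-0.036,0,0,0,-4,0],[0.115,-0.046,0,0,0,-5,0],[0.14,-0.056,0,0,0,-6,0],[0.165,-0.066,0,0,0,-7,0],[0.19,-0.076,0,0,0,-8,0],[0.215,-0.086,0,0,0,-9,0],[0.235,-0.094,0,0,0,-10,0],[0.25,-0.1,0,0,0,-11,0],[0.2567,-0.103,0,0,0,-11.07,0],[0.2567,-0.103,0,0,0,-11.07,0],[0.2567,-0.103,0,0,0,-11.07,0],[0.2567,-0.103,0,0,0,-11.07,0]]})

```text
time_s: 5.8
position: [0.5465, 0.1736, 0.1704]
tcp_rot: [[0.221, 0.975, -0.0], [0.975, -0.221, -0.0], [-0.0, -0.0, -1.0]]
force: [0.1, -0.2, -1.3]
opening: 0.314
grasp_force: 30.0
```

```bash
python3 go.py .5465 .1745 .170 -12.7
cat > snap.py <<'E'
import sys,cv2,pickle
from rig import bot, sensors, capture
def crop(im,x0,y0,x1,y1,s,g=10):
    im=cv2.resize(im[y0:y1,x0:x1],None,fx=s,fy=s,interpolation=cv2.INTER_CUBIC)
    for x in range(x0,x1,g):
        cv2.line(im,((x-x0)*s,0),((x-x0)*s,5 if x%50 else 14),(0,255,255),1)
        if x%50==0: cv2.putText(im,str(x),((x-x0)*s,26),0,.4,(0,255,255))
    for y in range(y0,y1,g):
        cv2.line(im,(0,(y-y0)*s),(5 if y%50 else 14,(y-y0)*s),(0,255,255),1)
        if y%50==0: cv2.putText(im,str(y),(16,(y-y0)*s+4),0,.4,(0,255,255))
    return im
tag=sys.argv[1]
import numpy as np
a=np.zeros((600,800,3),np.uint8)
for i,(n,c) in enumerate((("side",sys.argv[2]),("top",sys.argv[3]))):
    q=capture(n); im=cv2.cvtColor(q["color"],cv2.COLOR_RGB2BGR); cv2.imwrite(f"pics/{tag}{n}.png",im)
    k=crop(im,*map(int,c.split(",")))[:600,:400]; a[:k.shape[0],i*400:i*400+k.shape[1]]=k
cv2.imwrite(f"pics/{tag}.png",a)
E
python3 snap.py g1 250,130,330,250,5 255,160,355,260,4
```

```text
shift mm [ 0.9 -0.2  0.4] rot [-0.02  0.02 -0.07] q [ 6. 30. 93. -0. 57. 19.] tcp [546.5 173.6 170.4]
```

View pics/g1.png

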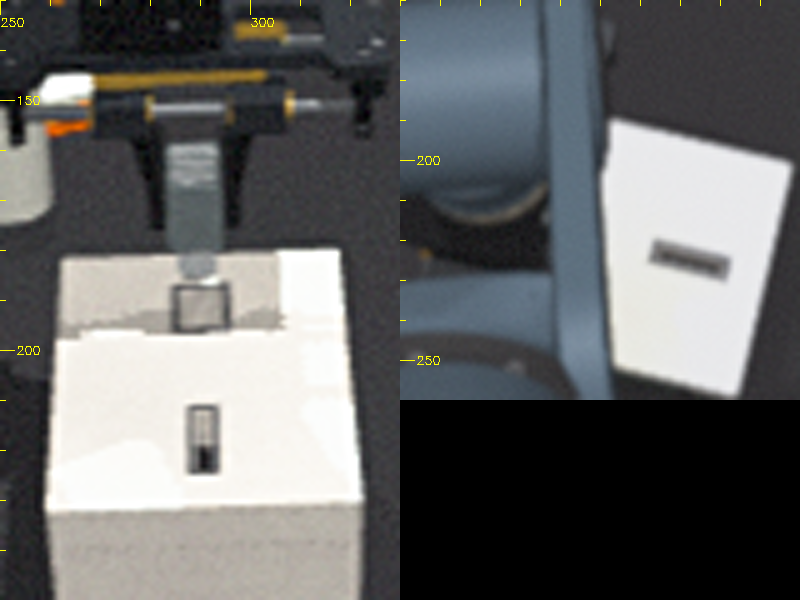

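The side view shows the gripped plug just behind the socket. Its lower front head corners are at crop (166,250) and (224,250), and the socket trim spans (171..229, 286..331). The arm blocks the top view, so I'll work from the side camera alone.

```bash
cat > m2.py <<'E'
from geo import *
g=(250,130,5)
zb=.1704-.0285
head=np.array([[14,-21,22],[-14,-21,22]])/1000
obs=[("side",head,un([(224,250),(166,250)],g))]
yaw=-12.8
f=lambda v:(proj("side",R.from_euler('z',yaw,degrees=True).apply(head)+[v[0],v[1],zb])-obs[0][2]).ravel()
s=least_squares(f,[.546,.174],x_scale=.01); print("plug side",np.round(s.x*1000,1),np.round(s.fun,2))
# col refit from this picture, side only
col=[("side",rect(150,200,110),un([(338,249),(363,499),(46,512),(61,257)],g)),
("side",rect(22+5,32+5,110,0,52),un([(228,286),(229,331),(172,331),(172,286)],g)),
("side",rect(7+5,42+5,110,0,-52),un([(217,404),(218,473),(188,473),(188,404)],g))]
v,r=fit(col,[.535,.124,-12.7]); print("col",np.round(v*[1000,1000,1],2),np.round(r,1))
S=R.from_euler('z',v[2],degrees=True).apply([0,.052,.11])+[v[0],v[1],0]
print("socket side",np.round(S*1000,1),"plug-socket",np.round((s.x-S[:2])*1000,1))
d=np.array([s.x[0]-.5465,s.x[1]-.1736]); a=np.deg2rad(yaw); print("plug-TCP in tool y, x:",np.round(1000*np.array([d@[np.cos(a),np.sin(a)],d@[-np.sin(a),np.cos(a)]]),1))
print("pred plug corners d=0 crop px",np.round((proj("side",R.from_euler('z',yaw,degrees=True).apply(np.vstack([head,rect(16,26,0),rect(28,42,62)]))+[.5465,.1736,zb])-[250,130])*5,0).tolist())
E
python3 m2.py; python3 m1.py | grep col
```

```text
plug side [545.4 178.3] [-0.3  -0.16  0.3   0.17]
col [534.99 126.71 -12.63] [-0.5  0.2 -0.5  0.1  0.2 -0.3  0.3  0.3 -0.6  0.  -0.5 -0.4  0.6 -0.
  0.6  0.3 -0.5  0.6 -0.4 -0.6  0.7 -0.5  0.5  0.7]
socket side [546.4 177.4 110. ] plug-socket [-1.   0.8]
plug-TCP in tool y, x: [-2.1  4.3]
pred plug corners d=0 crop px [[225.0, 252.0], [170.0, 254.0], [213.0, 247.0], [214.0, 277.0], [183.0, 278.0], [183.0, 248.0], [221.0, 140.0], [223.0, 187.0], [166.0, 189.0], [166.0, 141.0]]
col ('top',) [535.5 122.4 -12.7] px 0.88 0.42
col ('side',) [535.  126.2 -12.6] px 0.66 0.32
col ('top', 'side') [535.1 123.5 -12.7] px 1.12 0.57
```

```bash
python3 go.py .5474 .1729 .133 -12.7
```

```text
shift mm [-0.5  0.9 37.6] rot [ 0.    0.01 -0.08] q [ 6. 30. 93. -0. 57. 19.] tcp [546.6 173.6 170.6]
```

shift_gripper(offsets={"steps": [[-0.0005,0.001,0.005,0,0,0,0],[-0.0005,0.001,0.015,0,0,0,0],[-0.0005,0.001,0.025,0,0,0,0],[-0.0005,0.001,0.029,0,0,0,0],[-0.0005,0.001,0.032,0,0,0,0],[-0.0005,0.001,0.034,0,0,0,0],[-0.0005,0.001,0.036,0,0,0,0],[-0.0005,0.001,0.037,0,0,0,0],[-0.0005,0.001,0.037,0,0,0,0]]})

```text
time_s: 6.8
position: [0.5475, 0.1739, 0.1337]
tcp_rot: [[0.22, 0.976, 0.0], [0.976, -0.22, 0.0], [0.0, 0.0, -1.0]]
force: [0.1, -0.4, -1.3]
opening: 0.317
grasp_force: 30.0
```

```bash
python3 go.py .5474 .1729 .133 -12.7
```

```text
shift mm [-1.   0.1  0.7] rot [ 0.02 -0.02  0.  ] q [ 6. 33. 94.  0. 53. 19.] tcp [547.5 173.9 133.7]
```

shift_gripper(offsets={"steps": [[-0.0005,0,0.001,0,0,0,0],[-0.0005,0,0.002,0,0,0,0],[-0.0005,0,0.003,0,0,0,0],[-0.0005,0,0.004,0,0,0,0],[-0.0005,0,0.005,0,0,0,0],[-0.0005,0,0.005,0,0,0,0]]})

```text
time_s: 7.4
position: [0.5481, 0.1741, 0.1288]
tcp_rot: [[0.22, 0.975, 0.002], [0.975, -0.22, 0.001], [0.002, 0.002, -1.0]]
force: [2.4, 5.6, 1.2]
opening: 0.316
grasp_force: 30.0
```

shift_gripper(offsets={"steps": [[0.0012,0.0002,0,0,0,0,0],[0.0012,0.0002,0.001,0,0,0,0],[0.0012,0.0002,0.002,0,0,0,0],[0.0012,0.0002,0.003,0,0,0,0],[0.0012,0.0002,0.003,0,0,0,0]]})

```text
time_s: 7.9
position: [0.5475, 0.1743, 0.1252]
tcp_rot: [[0.22, 0.976, -0.001], [0.976, -0.22, -0.0], [-0.0, -0.001, -1.0]]
force: [0.5, 2.8, -0.9]
opening: 0.322
grasp_force: 30.0
```

shift_gripper(offsets={"steps": [[0.0006,0,0.001,0,0,0,0],[0.0006,0,0.002,0,0,0,0],[0.0006,0,0.003,0,0,0,0],[0.0006,0,0.004,0,0,0,0],[0.0006,0,0.005,0,0,0,0],[0.0006,0,0.006,0,0,0,0],[0.0006,0,0.007,0,0,0,0],[0.0006,0,0.008,0,0,0,0],[0.0006,0,0.008,0,0,0,0]]})

```text
time_s: 8.8
position: [0.5477, 0.1749, 0.1174]
tcp_rot: [[0.22, 0.976, -0.0], [0.976, -0.22, -0.0], [-0.0, -0.0, -1.0]]
force: [0.6, 0.8, -1.3]
opening: 0.322
grasp_force: 30.0
```

Almost home, so I'll press gently until the shoulder contacts.

shift_gripper(offsets={"steps": [[0,0,0.0005,0,0,0,0],[0,0,0.001,0,0,0,0],[0,0,0.0015,0,0,0,0],[0,0,0.002,0,0,0,0],[0,0,0.0025,0,0,0,0],[0,0,0.0025,0,0,0,0]]})

```text
time_s: 9.4
position: [0.5479, 0.175, 0.1164]
tcp_rot: [[0.22, 0.976, 0.001], [0.976, -0.22, -0.0], [0.0, 0.001, -1.0]]
force: [-2.4, -0.7, 7.6]
opening: 0.32
grasp_force: 30.0
```

shift_gripper(offsets={"steps": [[0,0,0,0,0,0,1],[0,0,0,0,0,0,1],[0,0,0,0,0,0,1],[0,0,0,0,0,0,1],[0,0,-0.001,0,0,0,1],[0,0,-0.01,0,0,0,1],[0,0,-0.03,0,0,0,1],[0,0,-0.06,0,0,0,1],[0,0,-0.09,0,0,0,1],[0,0,-0.11,0,0,0,1],[0,0,-0.11,0,0,0,1],[0,0,-0.11,0,0,0,1]]})

```text
time_s: 10.6
position: [0.5478, 0.175, 0.2254]
tcp_rot: [[0.22, 0.976, 0.001], [0.976, -0.22, 0.0], [0.0, 0.001, -1.0]]
force: [0.1, -0.1, -0.4]
opening: 0.995
grasp_force: 0.0
```

```bash
python3 go.py .450 -.286 .21 -20
```

```text
shift mm [-471.2    5.9   15.3] rot [ 0.04 -0.02  7.3 ] q [ 7. 26. 89. -0. 65. 19.] tcp [547.8 175.  225.4]
```

```bash
cat >> m1.py <<'E'
print()
for q in pd:
    v,r=fit([q],[.45,-.285,-20],z0=.010); print(q[0],np.round(v*[1000,1000,1],1),np.round(r,1))
E
python3 m1.py | tail -2
```

```text
top [ 448.2 -285.2  -17.9] [ 0.5  0.4 -0.7 -0.2 -0.2  0.1  0.4 -0.2]
side [ 450.6 -285.4  -19.3] [ 0.2 -0.7 -0.2  0.1 -0.   1.2  0.1 -0.4]
```

shift_gripper(offsets={"steps": [[-0.01,0,0,0,0,0,1],[-0.03,0,0,0,0,0,1],[-0.06,0,0,0,0,0,1],[-0.095,0,0,0,0,0,1],[-0.13,0,0,0,0,0,1],[-0.165,0,0,0,0,0,1],[-0.2,0,0,0,0,1,1],[-0.235,0,0,0,0,2,1],[-0.27,0,0,0,0,3,1],[-0.305,0,0,0,0,4,1],[-0.34,0.002,0,0,0,5,1],[-0.375,0.003,0.003,0,0,6,1],[-0.41,0.004,0.006,0,0,7,1],[-0.44,0.005,0.01,0,0,7.3,1],[-0.46,0.006,0.015,0,0,7.3,1],[-0.471,0.006,0.0153,0,0,7.3,1],[-0.471,0.006,0.0153,0,0,7.3,1],[-0.471,0.006,0.0153,0,0,7.3,1],[-0.471,0.006,0.0153,0,0,7.3,1]]})

```text
time_s: 12.5
position: [0.4501, -0.2845, 0.2097]
tcp_rot: [[0.341, 0.94, -0.0], [0.94, -0.341, 0.001], [0.001, -0.001, -1.0]]
force: [-0.3, -1.3, 0.4]
opening: 0.995
grasp_force: 0.0
```

```bash
python3 go.py .450 -.286 .088 -20
```

```text
shift mm [ -1.5   0.5 121.7] rot [-0.04 -0.04  0.06] q [-44.  24.  96.   0.  60. -24.] tcp [ 450.1 -284.5  209.7]
```

shift_gripper(offsets={"steps": [[-0.001,0,0.02,0,0,0,1],[-0.001,0,0.05,0,0,0,1],[-0.001,0,0.08,0,0,0,1],[-0.001,0,0.105,0,0,0,1],[-0.001,0,0.118,0,0,0,1],[-0.001,0,0.1217,0,0,0,1],[-0.001,0,0.1217,0,0,0,1],[-0.001,0,0.1217,0,0,0,0.4],[-0.001,0,0.1217,0,0,0,0.4],[-0.001,0,0.1217,0,0,0,0.3],[-0.001,0,0.1217,0,0,0,0.25],[-0.001,0,0.1217,0,0,0,0],[-0.001,0,0.1217,0,0,0,0],[-0.001,0,0.1217,0,0,0,0],[-0.001,0,0.1217,0,0,0,0],[-0.001,0,0.1217,0,0,0,0]]})

```text
time_s: 14.1
position: [0.4498, -0.2867, 0.088]
tcp_rot: [[0.342, 0.94, -0.0], [0.94, -0.342, 0.0], [0.0, -0.0, -1.0]]
force: [-0.8, -0.3, -0.4]
opening: 0.265
grasp_force: 0.0
```

```bash
python3 go.py .450 -.286 .228 -20
```

```text
shift mm [ 8.0e-01 -1.0e-01 -1.4e+02] rot [-0.01 -0.    0.  ] q [-45.  35. 102.  -0.  43. -25.] tcp [ 449.8 -286.7   88. ]
```

shift_gripper(offsets={"steps": [[0,0,0,0,0,0,0],[0,0,0,0,0,0,0],[0,0,0,0,0,0,0],[0,0,0,0,0,0,0],[0,0,0,0,0,0,0]]})

```text
time_s: 14.6
position: [0.4498, -0.2867, 0.088]
tcp_rot: [[0.342, 0.94, -0.0], [0.94, -0.342, 0.0], [0.0, -0.0, -1.0]]
force: [0.5, 0.7, -0.6]
opening: 0.16
grasp_force: 30.0
```

```bash
python3 go.py .450 -.286 .228 -20
```

```text
shift mm [ 7.0e-01 -1.0e-01 -1.4e+02] rot [-0. -0. -0.] q [-45.  35. 102.   0.  43. -25.] tcp [ 449.8 -286.7   88. ]
```

shift_gripper(offsets={"steps": [[0,0,-0.005,0,0,0,0],[0,0,-0.02,0,0,0,0],[0,0,-0.045,0,0,0,0],[0,0,-0.075,0,0,0,0],[0,0,-0.105,0,0,0,0],[0,0,-0.13,0,0,0,0],[0,0,-0.14,0,0,0,0],[0,0,-0.14,0,0,0,0],[0,0,-0.14,0,0,0,0]]})

```text
time_s: 15.5
position: [0.4492, -0.2861, 0.2271]
tcp_rot: [[0.342, 0.94, -0.001], [0.94, -0.342, 0.001], [0.001, -0.002, -1.0]]
force: [-0.3, 0.8, -1.8]
opening: 0.157
grasp_force: 29.9
```

```bash
python3 go.py .5247 .073 .228 -12.7
```

```text
shift mm [363.3 -51.9  -0.5] rot [-0.1  -0.05 -7.3 ] q [-45.  23.  95.  -0.  62. -25.] tcp [ 449.2 -286.1  227.1]
```

shift_gripper(offsets={"steps": [[0.01,-0.001,0,0,0,0,0],[0.03,-0.004,0,0,0,-1,0],[0.06,-0.008,0,0,0,-2,0],[0.09,-0.012,0,0,0,-3,0],[0.12,-0.017,0,0,0,-4,0],[0.15,-0.021,0,0,0,-5,0],[0.18,-0.025,0,0,0,-6,0],[0.21,-0.03,0,0,0,-7,0],[0.24,-0.034,0,0,0,-7.3,0],[0.27,-0.038,0,0,0,-7.3,0],[0.3,-0.043,0,0,0,-7.3,0],[0.33,-0.047,0,0,0,-7.3,0],[0.35,-0.05,0,0,0,-7.3,0],[0.36,-0.052,0,0,0,-7.3,0],[0.3633,-0.052,0,0,0,-7.3,0],[0.3633,-0.052,0,0,0,-7.3,0],[0.3633,-0.052,0,0,0,-7.3,0],[0.3633,-0.052,0,0,0,-7.3,0]]})

```text
time_s: 17.3
position: [0.5251, 0.0715, 0.228]
tcp_rot: [[0.221, 0.975, -0.0], [0.975, -0.221, -0.0], [-0.0, -0.0, -1.0]]
force: [0.3, 0.6, -1.3]
opening: 0.159
grasp_force: 29.9
```

```bash
python3 go.py .5247 .073 .228 -12.7
python3 snap.py g2 250,130,330,250,5 255,160,355,260,4
```

```text
shift mm [ 1.4 -0.7 -0. ] rot [-0.02  0.02 -0.08] q [-4. 23. 95. -0. 62.  8.] tcp [525.1  71.5 228. ]
```

View pics/g2.png

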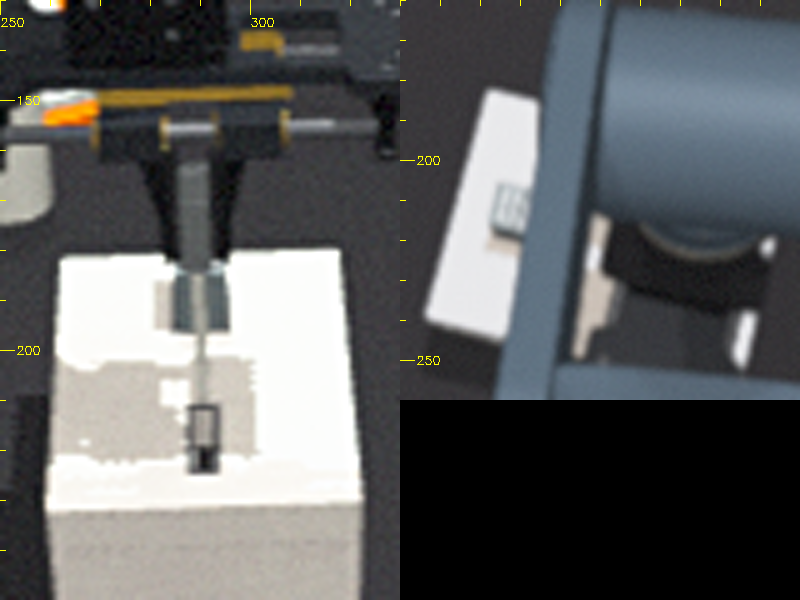

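The side view shows the plug seated behind the paddle. The blade is edge-on at crop x≈195–208, the handle's lower edge is at y≈262, and the slot trim spans (188..218, 404..473). I'll lower the blade to just above the deck and look closer.

shift_gripper(offsets={"steps": [[0,0,0.005,0,0,0,0],[0,0,0.015,0,0,0,0],[0,0,0.025,0,0,0,0],[0,0,0.033,0,0,0,0],[0,0,0.036,0,0,0,0],[0,0,0.036,0,0,0,0],[0,0,0.036,0,0,0,0],[0,0,0.036,0,0,0,0]]})

```text
time_s: 18.2
position: [0.5256, 0.0724, 0.1924]
tcp_rot: [[0.22, 0.976, 0.001], [0.976, -0.22, -0.0], [0.0, 0.001, -1.0]]
force: [0.6, 0.2, -1.4]
opening: 0.159
grasp_force: 29.9
```

```bash
python3 - <<'E'
from rig import bot, sensors, capture
import cv2,numpy as np
from geo import *
q=capture("side"); im=cv2.cvtColor(q["color"],cv2.COLOR_RGB2BGR); cv2.imwrite("pics/g3side.png",im)
s=sensors.read_state(); p=s["position"]; print(p)
x0,y0,x1,y1,k=272,165,312,225,10
c=im[y0:y1,x0:x1].astype(float); c=np.clip((c/255)**1.8*255,0,255).astype(np.uint8)
a=cv2.resize(c,None,fx=k,fy=k,interpolation=cv2.INTER_CUBIC)
b=a.copy()
Rz=R.from_euler('z',-12.75,degrees=True); o=np.array([p[0],p[1],p[2]-.078])
def poly(P,col):
    u=((proj("side",P)-[x0,y0]+.5)*k-.5); print(np.round(u).astype(int).tolist())
    cv2.polylines(b,[np.round(u).astype(int)],True,col,1)
for w,d,z,col in((2,36,0,(0,0,255)),(5,40,6,(0,255,0)),(5,40,75,(0,255,0)),(14,34,75,(255,0,255)),(14,34,115,(255,0,255))): poly(Rz.apply(rect(w,d,z))+o,col)
v=np.array([.535,.1267,-12.63]); Rc=R.from_euler('z',v[2],degrees=True)
poly(Rc.apply(rect(7,42,110,0,-52))+[v[0],v[1],0],(255,128,0))
cv2.imwrite("pics/g3.png",np.hstack([a,b])[:600,:800])
E
```

```text
[0.52558141 0.07243329 0.19245303]
[[200, 473], [202, 570], [194, 570], [192, 473]]
[[205, 450], [208, 557], [187, 558], [185, 450]]
[[196, 231], [199, 337], [177, 337], [175, 232]]
[[215, 238], [218, 328], [158, 330], [157, 240]]
[[210, 102], [213, 191], [151, 193], [150, 104]]
[[199, 471], [202, 584], [173, 585], [172, 472]]
```

View pics/g3.png

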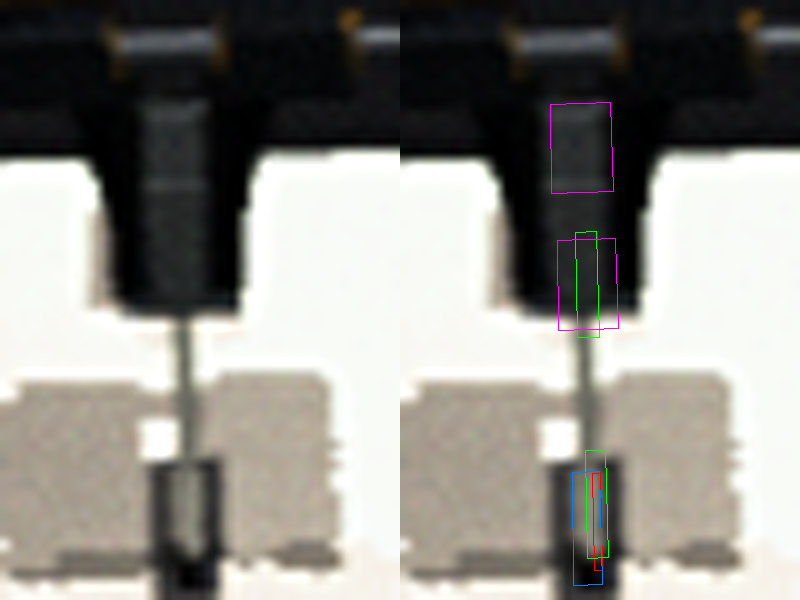

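```bash
python3 - <<'E'
import cv2,numpy as np
im=cv2.imread("pics/g3side.png").astype(int).sum(2)//3
i0=cv2.imread("pics/g1side.png").astype(int).sum(2)//3
print("cols 280..300; g3")
for r in range(180,226): print(r,im[r,282:298], i0[r,284:297] if r>205 else "")
E
```

```text
cols 280..300; g3
180 [ 13  21  29  21  74 100  96  98  99  98  72  33  21  12  20  77] 
181 [ 12  20  20  34  68  96  98  93  96  96  63  29  27  11  30 135] 
182 [ 29  15  21  23  73  95 100  95  97  96  66  24  21   9  46 187] 
183 [ 65   1  19  31  89 119 115 110 111 110  86  32  21  14  71 236] 
184 [ 87  17  19  29  76  94  96  92  91  91  72  39  17   4  86 243] 
185 [129  25  14  24  68  89  89  90  93  91  73  35  15  18  96 243] 
186 [146  40  22  31  70  96  93  90  87  88  66  34  14  39 180 255] 
187 [156  55  16  28  72  94  88  88  93  89  66  34  11  47 187 255] 
188 [171  84  26  24  52  86  93  87  89  94  72  30  10  52 186 255] 
189 [170  86  17  24  61  85  91  87  92  86  65  28  16  39 187 255] 
190 [170  86  16  22  59  78  88  93  92  98  69  38  24  42 185 255] 
191 [165  83  16  22  53  86  87  87  93  92  68  35  12  46 181 255] 
192 [166  85  16  25  45  80  90  86  90  88  72  32  12  45 186 255] 
193 [181 112  29  25  41  71  96  92  88  93  67  36  23  49 188 254] 
194 [180 118  48  48  61  74  83  87  88  88  77  66  74  96 237 255] 
195 [212 182 128 
[... 2543 characters left out ...]
8  94  78 144 191 196 202] [242 244 239 178 114  95  31  58  84 122 224 247 245]
221 [160 160 163 161 152 112  81  64  49  62  76 122 223 229 192 226] [242 244 239 179 121 101  27  39  72 124 228 252 246]
222 [172 171 171 177 203 166  99  82  24  48  77 129 232 253 248 247] [242 243 238 175 118 100  31  45  79 123 226 250 246]
223 [247 249 248 247 240 173 110  90  38  46  68 121 230 251 247 248] [244 243 237 167 110  92  34  45  75 117 224 249 247]
224 [246 245 245 247 240 184 117 112 107 110 112 158 234 248 247 248] [247 243 238 182 114 109 108 108 112 162 232 248 247]
225 [242 244 245 245 248 252 253 254 255 254 254 252 250 249 247 245] [249 245 246 249 253 253 254 254 253 250 250 248 246]
```

The crop shows the handle's lower edge at row 196, the blade tip at about (290.7, 220.3), and the slot trim centred near (290.1, 217.3). That puts the blade upright and about 0.9 mm too far in +x, which matches the socket contact data. I'll shift it and enter slowly.

shift_gripper(offsets={"steps": [[-0.0004,-0.0009,0,0,0,0,0],[-0.0004,-0.0009,0,0,0,0,0],[-0.0004,-0.0009,0.002,0,0,0,0],[-0.0004,-0.0009,0.004,0,0,0,0],[-0.0004,-0.0009,0.006,0,0,0,0],[-0.0004,-0.0009,0.008,0,0,0,0],[-0.0004,-0.0009,0.009,0,0,0,0],[-0.0004,-0.0009,0.009,0,0,0,0]]})

```text
time_s: 19.05
position: [0.5241, 0.0723, 0.1828]
tcp_rot: [[0.22, 0.976, -0.0], [0.976, -0.22, 0.0], [-0.0, -0.0, -1.0]]
force: [0.7, 0.5, -1.2]
opening: 0.159
grasp_force: 29.9
```

shift_gripper(offsets={"steps": [[0,0,0.001,0,0,0,0],[0,0,0.002,0,0,0,0],[0,0,0.003,0,0,0,0],[0,0,0.004,0,0,0,0],[0,0,0.005,0,0,0,0],[0,0,0.006,0,0,0,0],[0,0,0.006,0,0,0,0]]})

```text
time_s: 19.75
position: [0.5242, 0.0722, 0.1769]
tcp_rot: [[0.22, 0.976, -0.0], [0.976, -0.22, 0.0], [-0.0, -0.0, -1.0]]
force: [0.3, 0.1, -1.0]
opening: 0.159
grasp_force: 29.9
```

shift_gripper(offsets={"steps": [[0,0,0.001,0,0,0,0],[0,0,0.003,0,0,0,0],[0,0,0.005,0,0,0,0],[0,0,0.007,0,0,0,0],[0,0,0.009,0,0,0,0],[0,0,0.011,0,0,0,0],[0,0,0.013,0,0,0,0],[0,0,0.015,0,0,0,0],[0,0,0.015,0,0,0,0]]})

```text
time_s: 20.65
position: [0.524, 0.0723, 0.1617]
tcp_rot: [[0.22, 0.976, -0.001], [0.976, -0.22, 0.0], [-0.0, -0.001, -1.0]]
force: [0.2, 0.5, -0.3]
opening: 0.156
grasp_force: 29.9
```

shift_gripper(offsets={"steps": [[0,0,0.002,0,0,0,0],[0,0,0.004,0,0,0,0],[0,0,0.006,0,0,0,0],[0,0,0.008,0,0,0,0],[0,0,0.01,0,0,0,0],[0,0,0.012,0,0,0,0],[0,0,0.012,0,0,0,0]]})

```text
time_s: 21.35
position: [0.5241, 0.0722, 0.1497]
tcp_rot: [[0.22, 0.976, -0.001], [0.976, -0.22, 0.0], [-0.0, -0.001, -1.0]]
force: [-1.0, -0.5, -0.8]
opening: 0.16
grasp_force: 29.9
```

shift_gripper(offsets={"steps": [[0,0,0.002,0,0,0,0],[0,0,0.004,0,0,0,0],[0,0,0.006,0,0,0,0],[0,0,0.008,0,0,0,0],[0,0,0.01,0,0,0,0],[0,0,0.0117,0,0,0,0],[0,0,0.0117,0,0,0,0],[0,0,0.0117,0,0,0,0],[0,0,0.0117,0,0,0,0]]})

```text
time_s: 22.25
position: [0.5244, 0.0722, 0.1384]
tcp_rot: [[0.22, 0.976, 0.0], [0.976, -0.22, 0.0], [0.0, 0.0, -1.0]]
force: [-0.5, -0.7, -1.2]
opening: 0.162
grasp_force: 29.9
```

```bash
python3 snap.py g4 250,130,330,250,5 255,160,355,260,4
```

```text
(no output)
```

View pics/g4.png

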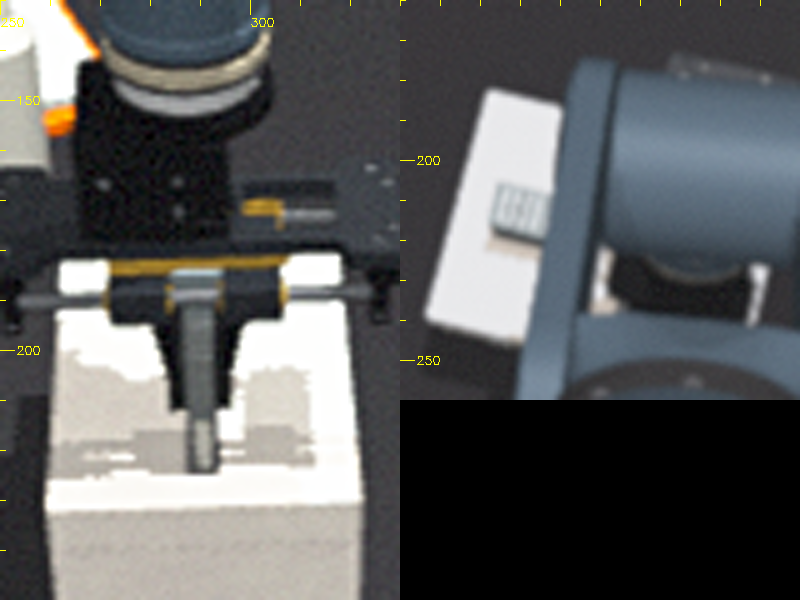

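The side view shows the blade in the slot, with the handle clear above the deck and the fingers at crop (170–240, 400). The plug is seated behind, with its head at (490–550, 185–240) in the top view. The blade is 49.6 mm deep and side forces are near zero, so I'll let it settle and hand in.

shift_gripper(offsets={"steps": [[0,0,0,0,0,0,0],[0,0,0,0,0,0,0],[0,0,0,0,0,0,0],[0,0,0,0,0,0,0],[0,0,0,0,0,0,0]]})

```text
time_s: 22.85
position: [0.5243, 0.0722, 0.1384]
tcp_rot: [[0.22, 0.976, 0.0], [0.976, -0.22, -0.0], [-0.0, 0.0, -1.0]]
force: [0.0, -0.2, -0.9]
opening: 0.159
grasp_force: 29.9
```

```bash
python3 -c "from rig import bot, sensors, capture; print(bot.hand_in())"
```

```text
the job is handed in; nothing more can be done
None
```

I handed the job in at 22.9 s: the lamp plug is fully home and released, and the arm is holding the paddle upright and still with about 50 mm of its 75 mm blade in the slot, under almost no force; the verdict was not shown.

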